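Clear the shoe-finishing bench for the night

ROBOT

A 6-joint arm with a two-finger parallel gripper is mounted at the origin on the work surface. World frame = base frame: x ahead of the robot, y to its left, z up, the work surface at z = 0. Lengths are in m, angles in rad, forces in N, time in s.
With the tool pointing down it reaches from about 0.35 to 0.975 m from the base axis. Payload 7.1 kg.
Tool frame: the origin (TCP) lies at the very end of the fingers, on their centre line; the grasp point (between the pads) lies robot.grip_point_offset behind it (robot.grip_point_offset is the distance from the TCP to the grasp point, in m); z points along the fingers, y is the line along which they close (so a half turn about z gives the same grasp; the last joint's range is limited). The gripper opens to 88 mm and grips with 3 to 60 N. Pads are 20 mm wide; open, the fingers measure 115 mm over their backs; the gripper's body (75 mm by 178 mm) begins 61 mm behind the grasp point.
Start: joints at [-1.242, 0.423, 1.63, -0, 1.089, -0.019], TCP at [0.213, -0.588, 0.223] pointing down, gripper open.
Joint ranges: [-3, 3], [-0.9, 2.11], [0.09, 2.58], [-1.31, 4.45], [0.11, 2.69], [-2.54, 2.54]. Speed limits (rad/s): [2.39, 2.39, 3.01, 3.14, 3.14, 3.14].

INTERFACE

Orientations are given as a rotation vector (axis times angle).
In Python, from cell import sensors, camera, get_calibration, robot gives the robot as it stands.
- The arm moves only by the tool drive_tool, never from a script. Its argument "series" is a list of rows, each a list of 5 numbers: the closure in counts, from 0 (fully open) to 255 (shut), then the shift along the tool's x, y, z in mm, then the turn about the tool's z in rad. A call has 1 to 20 rows; each row is the pose to reach, as a shift and turn from the pose commanded when the call began, along the tool's axes at that moment; what a row does not reach only later rows make up. A row lasts 1/12 s, in which the tool goes at most 41.7 mm and 7.16 degrees, less where a joint would pass 70% of its speed; a pose out of reach is approached as far as the arm can. A call with a gripper value outside its range is refused whole. The fingers move at their own pace and stop on an object; the grip force is fixed at half the most. Time passes only in rows, so rows that repeat a pose let the fingers close. It gives the time, the measured TCP pose, the force, the opening and the grip force at its end, in the units of the state.
- sensors.get_state(): the state, without advancing time (a new reading comes with each control period).
- camera(name): name is "side" or "top"; returns (picture, depth): 480x640x3 uint8, red, green, blue; 480x640 float32, m along the optical axis (not along the pixel's ray), 0 where there is no reading.
- get_calibration(name): a dict with "K" (3x3 intrinsics, pixels), "rvec" (rotation vector, rad) and "tvec" (3), from world to camera coordinates, as OpenCV has them. Camera axes: x right, y down, z forward; pixel columns grow to the right and rows downward; lengths in m; the calibration is good to about 2 mm. A picture is of the moment at which its call begins. get_calibration takes no time and is no camera call.
- robot.close_job(): hands the job in; it is judged then, once.
The state is a dict: "clock": time; "joint_positions": joint angles; "joint_velocities": joint speeds; "joint_torque": joint torques, N m; "ee_pos": TCP position; "tool_rot": TCP orientation; "force": force on the tool from outside, world axes, zero at the start; "ft_torque": the same for the moment, N m; "finger_gap": opening from 0.0 (shut) to 1.0 (fully open); "finger_force": force on a finger pad.
Only numpy, scipy, OpenCV 4.12 (cv2) and the standard library are available. Lean on these libraries where they do the work, as an engineer would, in place of code of your own. Each camera call takes 0.05 s, during which the arm holds its last target. There are 200 camera calls.

TASK

Clear the cobbler's bench: first stand every tall bottle upright in the back row of the grey stand, and only when all of them are there stand every short jar in its front row, so that nothing is carried across the jars. Hang the ear defenders over the rail, astride it with one cup on each side and near its middle. Leave the other things on the bench where they are.

Things in the scene. Friction and masses are not known exactly. Their poses are not given: they have to be found in the camera images.
- back_row (a point): centre of the back row of the stand, on its floor (6 mm above the bench). The stand is a fixed grey tray near the middle of the bench, 212 mm deep (its x, which points away from the robot) and 306 mm wide (y); z is up. A ridge 6 mm high splits it into two rows, each 97 mm deep and 294 mm wide; the back row is farther from the robot. Its back wall stands 40 mm above the bench
- front_row (a point): centre of the front row of the stand (nearer to the robot), on its floor; 100 mm in front of back_row, same axes. The front and side lips stand 18 mm above the bench
- rail_mid (a point): middle of a fixed horizontal steel bar, 14 mm in diameter and 200 mm long, lying along its own y axis on two posts at its ends; the bar's axis is 143 mm above the bench. It stands at the left or at the right end of the working area
- muffs_block (a point): centre of the block (40 x 30 x 35 mm in x, y, z; hold it here) on top of ear defenders standing on their cups at the side opposite the rail. A rigid inverted U in its own x-z plane, 165 mm high, z up, 240 g: cups (60 mm in y, 65 high) at x = +-82 mm, 122 mm apart inside; band 22 mm wide, flat for 80 mm under the block, its underside 22.5 mm below this point and 125 mm above the cups' feet
- bottle0_mid (a point): half-way up a tall round amber bottle, 150 mm high, standing on the bench: straight body 50 mm in diameter up to 115 mm, shoulder to 125 mm, black cap 32 mm in diameter on top. About 300 g. z is its axis, up. Absent in some starts (None)
- bottle1_mid (a point): half-way up a tall round amber bottle, 150 mm high, standing on the bench: straight body 50 mm in diameter up to 115 mm, shoulder to 125 mm, black cap 32 mm in diameter on top. About 300 g. z is its axis, up. Absent in some starts (None)
- bottle2_mid (a point): half-way up a tall round amber bottle, 150 mm high, standing on the bench: straight body 50 mm in diameter up to 115 mm, shoulder to 125 mm, black cap 32 mm in diameter on top. About 300 g. z is its axis, up. Absent in some starts (None)
- jar0_mid (a point): half-way up a short round amber jar with a steel lid, 66 mm high and 60 mm in diameter, standing on the bench. About 220 g. z is its axis, up. Absent in some starts (None)
- jar1_mid (a point): half-way up a short round amber jar with a steel lid, 66 mm high and 60 mm in diameter, standing on the bench. About 220 g. z is its axis, up. Absent in some starts (None)
- jar2_mid (a point): half-way up a short round amber jar with a steel lid, 66 mm high and 60 mm in diameter, standing on the bench. About 220 g. z is its axis, up. Absent in some starts (None)
- hammer: bystander, to be left alone: a hammer lying to the right of the stand, 26 mm high, 260 mm long; origin at its underside
- shoe_last: bystander, to be left alone: a wooden shoe last, 75 mm high, to the left of the stand; origin at its underside
- shoe_brush: bystander, to be left alone: a wooden shoe brush, 150 mm long and 42 mm high, lying to the right near the robot; origin at its underside
- thread_spool: bystander, to be left alone: a spool, 60 mm in diameter and 55 mm high, to the left near the robot; origin at its underside
- heel_block: bystander, to be left alone: a rubber heel block, 75 x 65 x 22 mm, lying flat to the left of the stand; origin at its underside

How it is judged:
By the outcome, as a careful person would: the job done as asked, in the order asked, and still so for the second after the job is handed in, with the robot touching nothing.
Of bottle0, bottle1, bottle2 only 2 to 3 are there at a start; the rules pass over those that are not, and their reading is None.
Of jar0, jar1, jar2 only 2 to 3 are there at a start; the rules pass over those that are not, and their reading is None.
At some moment in a run one of jar0, jar1, jar2 may be knocked a few centimetres aside while the robot is not near it.
It also fails if it takes over 210 s, if anything falls off the work surface, if the arm or the gripper's body presses on something with over 40 N, if the wrist force passes 120 N, or if a joint passes its speed limit or range.

## Working session

There is one attempt and no reset: what is moved stays moved. The work goes in short steps, Python scripts to look and compute and a tool call to move; the robot and the scene stay as the last step left them, time stands still between calls to the robot, and variables do not carry over. Pictures are saved under pics/ and viewed, at most 14 in all, crops included, and the job is handed in when it is done.

Besides the shell and the picture viewer there is one more tool, called after "Call:" in YAML: its name, and indented under it one key for each argument. drive_tool: Moves the arm, as the interface text tells. Its arguments: {"type":"object","properties":{"series":{"type":"array"}},"required":["series"]}

```bash
ls; mkdir -p pics; cat > h.py <<'E'
import numpy as np, cv2
from cell import sensors, camera, get_calibration, robot
def cloud(name):
    im,d=camera(name); c=get_calibration(name); K=np.array(c["K"]); R=cv2.Rodrigues(np.array(c["rvec"],float))[0]; t=np.array(c["tvec"],float).ravel()
    v,u=np.mgrid[0:480,0:640]
    p=np.stack([(u-K[0,2])/K[0,0]*d,(v-K[1,2])/K[1,1]*d,d],-1)
    w=(p-t)@R
    w[d==0]=np.nan
    return im,w
E
python3 - <<'E'
from h import *
for n in("top","side"):
    im,w=cloud(n); cv2.imwrite(f"pics/{n}0.png",im[...,::-1]); np.save(n+"0.npy",w)
    c=get_calibration(n);R=cv2.Rodrigues(np.array(c["rvec"],float))[0];print(n,-R.T@np.array(c["tvec"]).ravel(),R[2])
s=sensors.get_state();print(s, robot.grip_point_offset)
E
```

```text
pics
top [ 0.38627825 -0.01177767  1.25814727] [ 9.75803306e-02 -8.36589611e-04 -9.95227300e-01]
side [-0.10995166  0.69843075  0.94692651] [ 0.47461784 -0.56036852 -0.67876728]
{'clock': 0.1, 'joint_positions': array([-1.24201246e+00,  4.23758817e-01,  1.63060934e+00, -2.28326807e-05,
        1.08856750e+00, -1.90268565e-02]), 'joint_velocities': array([-0.00013387, -0.00268162, -0.00420586, -0.00028682,  0.00037802,
       -0.00157123]), 'joint_torque': array([ 5.71170604e-04, -5.45613670e+01, -2.74322838e+01,  6.45296322e-02,
        1.87847199e-02, -4.75936235e-05]), 'ee_pos': array([ 0.21286839, -0.58710761,  0.22198458]), 'tool_rot': array([-3.09289980e+00, -5.43377464e-01,  3.56659546e-04]), 'force': array([-0.61339046,  0.09081203, -0.02489588]), 'ft_torque': array([-0.06063151, -0.03974259,  0.01744924]), 'finger_force': 0.0, 'finger_gap': 0.9971650215667783} 0.0187
```

View pics/top0.png

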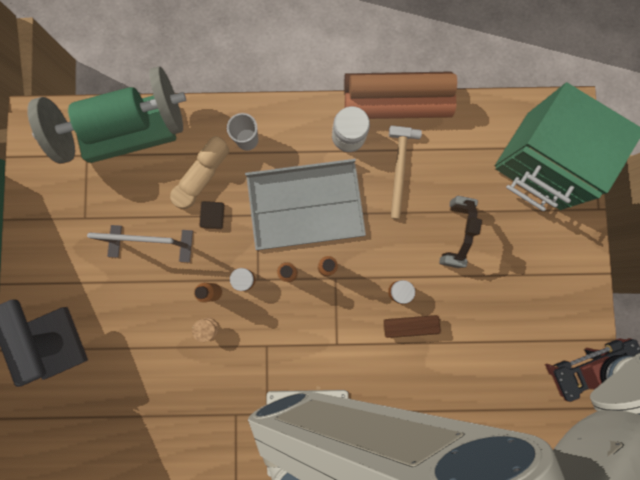

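View pics/side0.png

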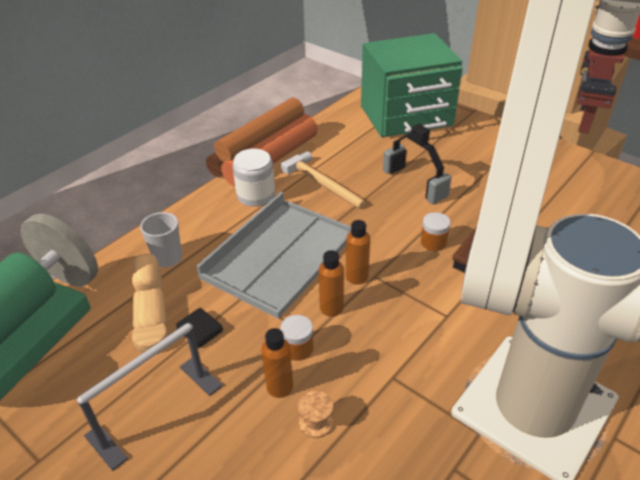

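The top view shows three bottle caps at about (205,292), (287,271) and (327,265), and two jars at (242,279) and (402,292). The rail runs from (88,236) to (172,240), the muffs are at (470,228), and the stand's corners are about (248,172), (355,163), (364,238) and (257,249). The side view agrees.

```bash
cat >> h.py <<'E'
def blob(w,u0,u1,v0,v1,z0,z1):
    p=w[v0:v1,u0:u1].reshape(-1,3); return p[(p[:,2]>z0)&(p[:,2]<z1)]
def circ(p):
    c,r=cv2.minEnclosingCircle(p[:,:2].astype(np.float32)*1000); return np.round(c,1),round(r,1),len(p),np.round(np.median(p,0)*1000,1)
def rect(p): return cv2.minAreaRect(p[:,:2].astype(np.float32)*1000)
E
python3 - <<'E'
from h import *
w=np.load("top0.npy")
for n,b in dict(b0=(185,230,275,305,.14,.16),b1=(270,305,255,288,.14,.16),b2=(312,345,250,282,.14,.16),j0=(225,260,262,298,.058,.075),j1=(385,420,275,310,.058,.075)).items(): print(n,circ(blob(w,*b)))
p=blob(w,80,200,225,250,.13,.16);print("rail",rect(p),np.median(p,0))
p=blob(w,430,500,190,275,.15,.175);print("block",rect(p),np.median(p,0),len(p))
p=blob(w,430,500,190,275,.10,.18);print("band",rect(p))
p=blob(w,430,500,190,275,.03,.18);print("all",rect(p))
p=blob(w,235,375,150,260,.012,.03);print("stand lips",rect(p),len(p))
p=blob(w,235,375,150,260,.034,.05);print("back wall",rect(p),len(p),np.median(p,0))
ws=np.load("side0.npy")
p=blob(ws,75,200,320,410,.13,.16);print("rail side",rect(p),np.median(p,0))
p=blob(ws,380,450,120,200,.15,.175);print("block s",rect(p))
p=blob(ws,195,355,190,315,.034,.05);print("wall s",rect(p))
for n,b in dict(b0=(255,300,325,350,.14,.16),b1=(315,350,245,275,.14,.16),b2=(345,375,215,240,.14,.16),j0=(275,320,310,345,.058,.075),j1=(415,455,210,240,.058,.075)).items(): print(n,circ(blob(ws,*b)))
E
```

```text
b0 (array([377.4, 255.2]), 15.5, 136, array([378. , 254.9, 148.8]))
b1 (array([425.4,  46.4]), 15.7, 130, array([425.5,  46.9, 149.3]))
b2 (array([439.1, -58.4]), 15.4, 128, array([438.5, -58.6, 148.6]))
j0 (array([409.8, 169.2]), 30.4, 405, array([409.4, 168.2,  64.8]))
j1 (array([ 369.2, -255.9]), 30.0, 411, array([ 368.6, -255.3,   65.1]))
rail ((514.8973388671875, 430.6239013671875), (211.7911376953125, 14.504724502563477), 85.22696685791016) [0.51413212 0.43054417 0.1474053 ]
block ((527.2264404296875, -418.1029052734375), (31.698814392089844, 40.10057830810547), 75.63369750976562) [ 0.52655293 -0.41591994  0.16295339] 223
band ((527.2501831054688, -417.802001953125), (31.957794189453125, 141.5655059814453), 77.0943832397461)
all ((527.4954223632812, -417.237548828125), (59.95539855957031, 188.29345703125), 77.11463165283203)
stand lips ((630.4229125976562, -2.2445068359375), (245.90463256835938, 308.63800048828125), 6.578243732452393) 891
back wall ((715.9168701171875, 9.429672241210938), (8.041825294494629, 303.46148681640625), 6.585526943206787) 282 [0.71573403 0.00942531 0.03844624]
rail side ((514.001220703125, 432.1549377441406), (213.261962890625, 17.798015594482422), 85.55933380126953) [0.51261605 0.44316981 0.1477648 ]
block s ((527.2675170898438, -416.6650390625), (36.0141487121582, 47.065216064453125), 80.68121337890625)
wall s ((614.5662841796875, -24.317596435546875), (370.301513671875, 304.6578369140625), 17.519548416137695)
b0 (array([375.5, 255.4]), 17.4, 283, array([374.5, 258.4, 149.3]))
b1 (array([424.8,  48.6]), 17.8, 196, array([422.9,  49.7, 149.2]))
b2 (array([438.1, -56.3]), 17.6, 174, array([436.1, -55. , 148.9]))
j0 (array([408.8, 169. ]), 31.3, 674, array([406.4, 170.6,  65.6]))
j1 (array([ 367.8, -255.4]), 33.5, 419, array([ 366.9, -253.2,   65. ]))
```

```bash
cat >> h.py <<'E'
def sh(x,y,z,yaw,f=None):
    """tool-frame shift (mm) and turn to world target (mm, deg yaw of tool x)"""
    s=sensors.get_state(); R=cv2.Rodrigues(s["tool_rot"])[0]
    d=R.T@(np.array([x,y,z])-s["ee_pos"]*1000); y0=np.degrees(np.arctan2(R[1,0],R[0,0]))
    print("shift",np.round(d,1),"turn",round(float(np.radians((y0-yaw+180)%360-180)),3),"yaw0",round(float(y0),1))
E
python3 - <<'E'
from h import *
w=np.load("top0.npy"); p=w[150:260,235:375].reshape(-1,3); p=p[np.isfinite(p[:,0])]
a=np.radians(6.58); ex=np.array([np.cos(a),np.sin(a)]);ey=np.array([-ex[1],ex[0]])
c=np.array([.6136,-.0024]); q=np.c_[(p[:,:2]-c)@ex,(p[:,:2]-c)@ey,p[:,2]]*1000
m=np.abs(q[:,1])<120
for x in range(-116,116,4):
    k=m&(q[:,0]>=x)&(q[:,0]<x+4); print(x,np.round(np.median(q[k,2]),1),end="; ")
print()
m=(np.abs(q[:,0])<80)&(np.abs(q[:,1])<175)
for y in list(range(-164,-138,3))+list(range(138,166,3)):
    k=m&(q[:,1]>=y)&(q[:,1]<y+3); print(y,np.round(np.median(q[k,2]),1),end="; ")
print()
for s in(-90,0,90): print(np.round(c*1000+50*ex+s*ey,1))
sh(438.7,-57.8,230,96.6)
E
```

```text
-116 -0.8; -112 -0.9; -108 6.3; -104 17.0; -100 5.8; -96 4.4; -92 5.2; -88 5.6; -84 4.9; -80 5.2; -76 5.4; -72 5.2; -68 4.8; -64 4.8; -60 5.0; -56 5.1; -52 5.2; -48 5.4; -44 5.4; -40 5.3; -36 5.3; -32 5.1; -28 5.3; -24 5.3; -20 5.3; -16 4.8; -12 4.7; -8 4.6; -4 9.3; 0 10.5; 4 5.1; 8 5.1; 12 5.3; 16 5.0; 20 4.7; 24 5.1; 28 4.9; 32 5.3; 36 4.4; 40 4.9; 44 4.7; 48 5.3; 52 4.9; 56 4.7; 60 4.9; 64 4.7; 68 5.1; 72 5.1; 76 5.1; 80 5.4; 84 4.9; 88 4.9; 92 4.7; 96 7.6; 100 30.8; 104 38.2; 108 nan; 112 nan; 
-164 -1.1; -161 -0.3; -158 0.4; -155 17.4; -152 17.2; -149 11.8; -146 5.9; -143 4.6; -140 4.5; 138 5.1; 141 5.4; 144 6.4; 147 15.9; 150 16.6; 153 0.2; 156 -1.8; 159 -0.6; 162 -0.7; 165 -1.0; 
[673.6 -86.1]
[663.3   3.3]
[653.   92.7]
shift [ 392.7 -420.6   -7.4] turn -1.338 yaw0 19.9
  return _methods._mean(a, axis=axis, dtype=dtype,
  ret = ret.dtype.type(ret / rcount)
```

Call:
drive_tool:
  series:
    - [0, 10, -10, -2, -0.05]
    - [0, 30, -32, -4, -0.15]
    - [0, 58, -62, -7, -0.25]
    - [0, 86, -92, -7, -0.36]
    - [0, 114, -122, -7, -0.47]
    - [0, 142, -152, -7, -0.58]
    - [0, 170, -182, -7, -0.69]
    - [0, 198, -212, -7, -0.8]
    - [0, 226, -242, -7, -0.91]
    - [0, 254, -272, -7, -1.02]
    - [0, 282, -302, -7, -1.13]
    - [0, 310, -332, -7, -1.24]
    - [0, 338, -362, -7, -1.338]
    - [0, 362, -388, -7, -1.338]
    - [0, 380, -407, -7, -1.338]
    - [0, 389, -417, -7, -1.338]
    - [0, 393, -421, -7, -1.338]
    - [0, 393, -421, -7, -1.338]
    - [0, 393, -421, -7, -1.338]

```text
clock: 1.68
ee_pos: [0.4387, -0.0581, 0.2295]
tool_rot: [-2.089, -2.346, 0.001]
force: [-0.2, 0.3, 0.0]
finger_gap: 1.0
finger_force: 0.0
```

```bash
python3 - <<'E'
from h import *
s=sensors.get_state();print(s["clock"],s["ee_pos"],s["joint_positions"].round(2))
sh(438.7,-57.8,78,96.6)
im,w=cloud("top"); print(circ(blob(w,185,230,275,305,.14,.16)),circ(blob(w,225,260,262,298,.058,.075)),circ(blob(w,385,420,275,310,.058,.075)))
E
```

```text
1.6833 [ 0.43868557 -0.0581237   0.22949755] [-0.16  0.14  2.01 -0.    0.99 -0.27]
shift [3.000e-01 1.000e-01 1.515e+02] turn 0.0 yaw0 96.6
(array([377. , 255.4]), 15.9, 139, array([377.9, 255. , 148.9])) (array([410., 169.]), 30.2, 404, array([409.5, 168.8,  65. ])) (array([ 369.1, -256. ]), 30.0, 411, array([ 368.6, -255.2,   65. ]))
```

Precise. Descend, grip and lift in one call.

Call:
drive_tool:
  series:
    - [0, 0, 0, 20, 0]
    - [0, 0, 0, 50, 0]
    - [0, 0, 0, 80, 0]
    - [0, 0, 0, 110, 0]
    - [0, 0, 0, 133, 0]
    - [0, 0, 0, 146, 0]
    - [0, 0, 0, 151, 0]
    - [0, 0, 0, 151, 0]
    - [255, 0, 0, 151, 0]
    - [255, 0, 0, 151, 0]
    - [255, 0, 0, 151, 0]
    - [255, 0, 0, 151, 0]
    - [255, 0, 0, 151, 0]
    - [255, 0, 0, 151, 0]
    - [255, 0, 0, 151, 0]
    - [255, 0, 0, 151, 0]
    - [255, 0, 0, 145, 0]
    - [255, 0, 0, 130, 0]
    - [255, 0, 0, 112, 0]
    - [255, 0, 0, 101, 0]

```text
clock: 3.4
ee_pos: [0.4389, -0.0578, 0.1298]
tool_rot: [-2.09, -2.345, 0.0]
force: [0.8, -0.3, -2.8]
finger_gap: 0.562
finger_force: 30.0
```

```bash
python3 - <<'E'
from h import *
s=sensors.get_state();print(s["clock"],s["ee_pos"],s["joint_positions"].round(2))
sh(673.6,-87,128,96.6)
E
```

```text
3.4 [ 0.43885164 -0.05777165  0.12977367] [-0.16  0.31  2.09  0.    0.74 -0.27]
shift [-56.  229.8   1.7] turn -0.0 yaw0 96.6
```

Call:
drive_tool:
  series:
    - [255, -2, 8, 0, 0]
    - [255, -6, 24, 0, 0]
    - [255, -12, 48, 0, 0]
    - [255, -18, 74, 0, 0]
    - [255, -24, 100, 0, 0]
    - [255, -31, 126, 0, 0]
    - [255, -37, 152, 0, 0]
    - [255, -43, 178, 0, 0]
    - [255, -49, 202, 0, 0]
    - [255, -53, 218, 0, 0]
    - [255, -55, 227, 0, 0]
    - [255, -56, 230, 0, 0]
    - [255, -56, 230, 6, 0]
    - [255, -56, 230, 20, 0]
    - [255, -56, 230, 32, 0]
    - [255, -56, 230, 39, 0]
    - [255, -56, 230, 42, 0]
    - [255, -56, 230, 44, 0]
    - [255, -56, 230, 44, 0]
    - [255, -56, 230, 44, 0]

```text
clock: 5.07
ee_pos: [0.6733, -0.087, 0.0849]
tool_rot: [-2.09, -2.345, 0.001]
force: [-3.0, -0.4, 3.3]
finger_gap: 0.562
finger_force: 30.0
```

Call:
drive_tool:
  series:
    - [0, 0, 0, 0, 0]
    - [0, 0, 0, 0, 0]
    - [0, 0, 0, 0, 0]
    - [0, 0, 0, 0, 0]
    - [0, 0, 0, 0, 0]
    - [0, 0, 0, -10, 0]
    - [0, 0, 0, -35, 0]
    - [0, 0, 0, -70, 0]
    - [0, 0, 0, -105, 0]
    - [0, 0, 0, -130, 0]
    - [0, 0, 0, -142, 0]
    - [0, 0, 0, -145, 0]

```text
clock: 6.07
ee_pos: [0.6754, -0.0873, 0.2332]
tool_rot: [2.087, 2.342, 0.005]
force: [1.2, -0.1, -0.4]
finger_gap: 1.001
finger_force: 0.0
```

```bash
python3 - <<'E'
from h import *
s=sensors.get_state();print(s["clock"],s["ee_pos"],s["joint_positions"].round(2))
sh(425,47.3,230,96.6)
E
```

```text
6.0667 [ 0.67538763 -0.08727541  0.23318437] [-0.15  0.49  1.49 -0.    1.15 -0.26]
shift [ 162.4 -233.3    1.8] turn -0.0 yaw0 96.6
```

Call:
drive_tool:
  series:
    - [0, 8, -12, 0, 0]
    - [0, 25, -36, 0, 0]
    - [0, 45, -64, 0, 0]
    - [0, 65, -93, 0, 0]
    - [0, 85, -122, 0, 0]
    - [0, 105, -151, 0, 0]
    - [0, 125, -180, 0, 0]
    - [0, 143, -206, 0, 0]
    - [0, 156, -224, 0, 0]
    - [0, 162, -231, 0, 0]
    - [0, 162, -232, 0, 0]
    - [0, 162, -232, 0, 0]
    - [0, 162, -232, 0, 0]

```text
clock: 7.15
ee_pos: [0.4261, 0.0469, 0.2296]
tool_rot: [2.09, 2.345, 0.0]
force: [1.0, -0.2, 0.3]
finger_gap: 1.0
finger_force: 0.0
```

```bash
python3 - <<'E'
from h import *
s=sensors.get_state();print(s["clock"],s["ee_pos"],s["joint_positions"].round(2))
sh(425,47.3,78,96.6)
im,w=cloud("top"); print([circ(blob(w,*b)) for b in [(185,230,275,305,.14,.16),(225,260,262,298,.058,.075),(385,420,275,310,.058,.075),(320,375,150,200,.145,.17)]])
E
```

```text
7.15 [0.42608826 0.04692717 0.22956786] [ 0.08  0.12  2.04 -0.    0.99 -0.03]
shift [  0.5  -1.1 151.6] turn -0.0 yaw0 96.6
[(array([377.3, 255.1]), 15.8, 137, array([377.9, 254.9, 149. ])), (array([0., 0.]), 0.0, 0, array([nan, nan, nan])), (array([ 368.9, -256.1]), 30.1, 412, array([ 368.6, -255.1,   65.1])), (array([672. , -87.4]), 16.2, 134, array([671.3, -87.9, 154.4]))]
  return _methods._mean(a, axis=axis, dtype=dtype,
  ret = um.true_divide(
```

Call:
drive_tool:
  series:
    - [0, 0, -1, 20, 0]
    - [0, 0, -1, 50, 0]
    - [0, 0, -1, 80, 0]
    - [0, 0, -1, 110, 0]
    - [0, 0, -1, 133, 0]
    - [0, 0, -1, 146, 0]
    - [0, 0, -1, 151, 0]
    - [0, 0, -1, 151, 0]
    - [255, 0, -1, 151, 0]
    - [255, 0, -1, 151, 0]
    - [255, 0, -1, 151, 0]
    - [255, 0, -1, 151, 0]
    - [255, 0, -1, 151, 0]
    - [255, 0, -1, 151, 0]
    - [255, 0, -1, 151, 0]
    - [255, 0, -1, 151, 0]
    - [255, 0, -1, 145, 0]
    - [255, 0, -1, 130, 0]
    - [255, 0, -1, 112, 0]
    - [255, 0, -1, 101, 0]

```text
clock: 8.87
ee_pos: [0.4233, 0.0471, 0.1296]
tool_rot: [-2.09, -2.345, 0.001]
force: [1.1, -0.6, -3.4]
finger_gap: 0.566
finger_force: 29.9
```

```bash
python3 - <<'E'
from h import *
s=sensors.get_state();print(s["clock"],s["ee_pos"],s["joint_positions"].round(2))
sh(663.5,2.3,128,96.6)
E
```

```text
8.8667 [0.4233443  0.04711405 0.12961593] [ 0.08  0.29  2.12  0.    0.73 -0.03]
shift [-72.1 233.4   1.4] turn -0.0 yaw0 96.6
```

Call:
drive_tool:
  series:
    - [255, -2, 8, 0, 0]
    - [255, -7, 24, 0, 0]
    - [255, -15, 48, 0, 0]
    - [255, -23, 74, 0, 0]
    - [255, -31, 100, 0, 0]
    - [255, -39, 126, 0, 0]
    - [255, -47, 152, 0, 0]
    - [255, -55, 178, 0, 0]
    - [255, -63, 204, 0, 0]
    - [255, -69, 221, 0, 0]
    - [255, -71, 230, 0, 0]
    - [255, -72, 232, 0, 0]
    - [255, -72, 232, 6, 0]
    - [255, -72, 232, 20, 0]
    - [255, -72, 232, 32, 0]
    - [255, -72, 232, 39, 0]
    - [255, -72, 232, 42, 0]
    - [255, -72, 232, 44, 0]
    - [255, -72, 232, 44, 0]
    - [255, -72, 232, 44, 0]

```text
clock: 10.53
ee_pos: [0.662, 0.0024, 0.0848]
tool_rot: [-2.09, -2.345, 0.001]
force: [-2.3, -0.4, -0.3]
finger_gap: 0.566
finger_force: 30.0
```

Call:
drive_tool:
  series:
    - [0, 0, 0, 0, 0]
    - [0, 0, 0, 0, 0]
    - [0, 0, 0, 0, 0]
    - [0, 0, 0, 0, 0]
    - [0, 0, 0, 0, 0]
    - [0, 0, 0, -10, 0]
    - [0, 0, 0, -35, 0]
    - [0, 0, 0, -70, 0]
    - [0, 0, 0, -105, 0]
    - [0, 0, 0, -130, 0]
    - [0, 0, 0, -142, 0]
    - [0, 0, 0, -145, 0]

```text
clock: 11.53
ee_pos: [0.6641, 0.0022, 0.2331]
tool_rot: [2.087, 2.342, 0.005]
force: [0.3, -0.7, -0.9]
finger_gap: 1.005
finger_force: 0.0
```

```bash
python3 - <<'E' 2>/dev/null
from h import *
s=sensors.get_state();print(s["clock"],s["ee_pos"],s["joint_positions"].round(2))
sh(377,255.3,230,96.6)
im,w=cloud("top"); cv2.imwrite("pics/top1.png",im[...,::-1])
print([circ(blob(w,*b)) for b in [(185,230,275,305,.14,.16),(210,275,250,310,.058,.075),(385,420,275,310,.058,.075)]])
E
```

```text
11.5333 [0.66405499 0.00220498 0.23313379] [-0.01  0.47  1.53  0.    1.14 -0.13]
shift [ 284.4 -256.1    1.6] turn -0.0 yaw0 96.6
[(array([377.1, 255.6]), 16.2, 138, array([377.9, 254.7, 149.2])), (array([396.1, 206.6]), 59.5, 243, array([409.7, 181. ,  65. ])), (array([ 369.3, -256.2]), 30.0, 409, array([ 368.6, -255.4,   65.3]))]
```

Call:
drive_tool:
  series:
    - [0, 10, -9, 0, 0]
    - [0, 30, -27, 0, 0]
    - [0, 54, -49, 0, 0]
    - [0, 80, -72, 0, 0]
    - [0, 106, -95, 0, 0]
    - [0, 132, -118, 0, 0]
    - [0, 158, -141, 0, 0]
    - [0, 184, -164, 0, 0]
    - [0, 210, -187, 0, 0]
    - [0, 236, -210, 0, 0]
    - [0, 258, -231, 0, 0]
    - [0, 274, -246, 0, 0]
    - [0, 282, -254, 0, 0]
    - [0, 284, -256, 0, 0]
    - [0, 284, -256, 0, 0]
    - [0, 284, -256, 0, 0]

```text
clock: 12.92
ee_pos: [0.376, 0.2545, 0.2292]
tool_rot: [2.09, 2.345, -0.001]
force: [-0.5, -0.9, 0.2]
finger_gap: 1.001
finger_force: 0.0
```

```bash
python3 - <<'E' 2>/dev/null
from h import *
s=sensors.get_state();print(s["clock"],s["ee_pos"],s["joint_positions"].round(2))
sh(377,255.3,78,96.6)
im,w=cloud("side"); cv2.imwrite("pics/side1.png",im[...,::-1])
print([circ(blob(w,*b)) for b in [(275,320,310,345,.058,.075)]])
E
```

```text
12.9167 [0.37597334 0.25454147 0.22918036] [ 0.57  0.16  1.99 -0.    0.99  0.45]
shift [  0.7   1.2 151.2] turn -0.0 yaw0 96.6
[(array([408.2, 168.3]), 31.8, 636, array([405.2, 172. ,  65.6]))]
```

View pics/side1.png

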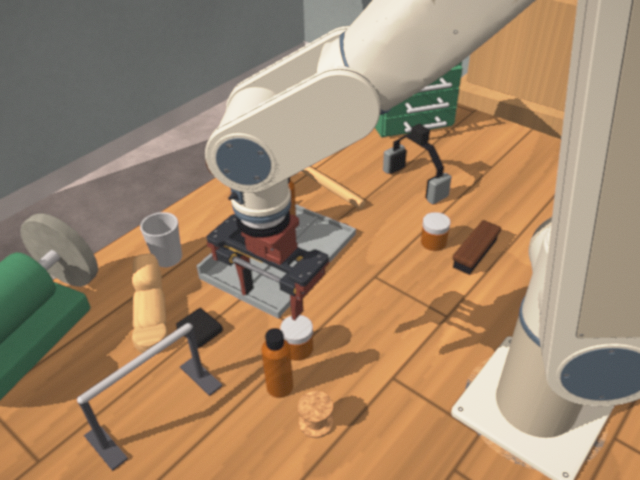

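The side view shows the open gripper above the last bottle (cap at 275,340). The jar at (297,335) hasn't moved.

Call:
drive_tool:
  series:
    - [0, 0, 1, 20, 0]
    - [0, 0, 1, 50, 0]
    - [0, 0, 1, 80, 0]
    - [0, 0, 1, 110, 0]
    - [0, 0, 1, 133, 0]
    - [0, 0, 1, 146, 0]
    - [0, 0, 1, 151, 0]
    - [0, 0, 1, 151, 0]
    - [255, 0, 1, 151, 0]
    - [255, 0, 1, 151, 0]
    - [255, 0, 1, 151, 0]
    - [255, 0, 1, 151, 0]
    - [255, 0, 1, 151, 0]
    - [255, 0, 1, 151, 0]
    - [255, 0, 1, 151, 0]
    - [255, 0, 1, 145, 0]
    - [255, 0, 1, 130, 0]
    - [255, 0, 1, 100, 0]
    - [255, 0, 1, 70, 0]
    - [255, 0, 1, 55, 0]

```text
clock: 14.63
ee_pos: [0.3773, 0.2555, 0.1775]
tool_rot: [2.09, 2.345, 0.004]
force: [1.0, 1.0, -3.0]
finger_gap: 0.561
finger_force: 29.9
```

```bash
python3 - <<'E' 2>/dev/null
from h import *
s=sensors.get_state();print(s["clock"],s["ee_pos"],s["joint_positions"].round(2))
sh(520,240,176,96.6)
sh(653.2,91.7,85,96.6)
E
```

```text
14.6333 [0.37725866 0.25552647 0.17747413] [0.57 0.24 2.03 0.   0.87 0.45]
shift [-31.8 140.    1.7] turn -0.0 yaw0 96.6
shift [-194.5  255.1   92.8] turn -0.0 yaw0 96.6
```

Call:
drive_tool:
  series:
    - [255, -2, 8, 0, 0]
    - [255, -6, 26, 0, 0]
    - [255, -12, 50, 0, 0]
    - [255, -18, 76, 0, 0]
    - [255, -24, 102, 0, 0]
    - [255, -33, 128, 0, 0]
    - [255, -48, 150, 0, 0]
    - [255, -67, 168, 0, 0]
    - [255, -88, 182, 0, 0]
    - [255, -109, 196, 0, 0]
    - [255, -130, 210, 0, 0]
    - [255, -151, 225, 0, 0]
    - [255, -170, 238, 0, 0]
    - [255, -184, 248, 0, 0]
    - [255, -192, 253, 0, 0]
    - [255, -194, 255, 0, 0]
    - [255, -194, 255, 8, 0]
    - [255, -194, 255, 25, 0]
    - [255, -194, 255, 45, 0]
    - [255, -194, 255, 55, 0]

```text
clock: 16.3
ee_pos: [0.65, 0.0926, 0.117]
tool_rot: [-2.087, -2.345, 0.004]
force: [-0.3, -0.4, -2.8]
finger_gap: 0.566
finger_force: 29.9
```

Call:
drive_tool:
  series:
    - [255, 0, 0, 10, 0]
    - [255, 0, 0, 20, 0]
    - [255, 0, 0, 28, 0]
    - [255, 0, 0, 31, 0]
    - [255, 0, 0, 32, 0]
    - [255, 0, 0, 32, 0]

```text
clock: 16.8
ee_pos: [0.6525, 0.0917, 0.0878]
tool_rot: [2.09, 2.345, 0.0]
force: [-0.4, -0.7, -3.0]
finger_gap: 0.565
finger_force: 29.9
```

Call:
drive_tool:
  series:
    - [255, 0, 0, 2, 0]
    - [255, 0, 0, 3, 0]
    - [255, 0, 0, 3, 0]
    - [0, 0, 0, 3, 0]
    - [0, 0, 0, 3, 0]
    - [0, 0, 0, 3, 0]
    - [0, 0, 0, 3, 0]
    - [0, 0, 0, 3, 0]
    - [0, 0, 0, -10, 0]
    - [0, 0, 0, -35, 0]
    - [0, 0, 0, -70, 0]
    - [0, 0, 0, -105, 0]
    - [0, 0, 0, -130, 0]
    - [0, 0, 0, -142, 0]
    - [0, 0, 0, -145, 0]

```text
clock: 18.05
ee_pos: [0.6537, 0.0918, 0.2363]
tool_rot: [2.088, 2.343, 0.006]
force: [0.6, 0.3, -0.7]
finger_gap: 0.998
finger_force: 0.0
```

```bash
python3 - <<'E' 2>/dev/null
from h import *
s=sensors.get_state();print(s["clock"],s["ee_pos"],s["joint_positions"].round(2))
sh(600,-200,300,-12.9)
sh(527.3,-417,300,-12.9)
im,w=cloud("top"); 
p=blob(w,430,500,190,275,.15,.175);print("block",rect(p))
p=blob(w,430,500,190,275,.03,.18);print("all",rect(p))
E
```

```text
18.05 [0.65369313 0.09183329 0.2363148 ] [0.12 0.46 1.54 0.   1.14 0.01]
shift [-283.7  -86.5  -64.2] turn 1.911 yaw0 96.6
shift [-491.  -183.6  -64.7] turn 1.911 yaw0 96.6
block ((527.2999267578125, -417.93133544921875), (31.19335174560547, 40.10676193237305), 75.99602508544922)
all ((527.6941528320312, -417.19415283203125), (60.53377914428711, 188.81201171875), 77.34972381591797)
```

Call:
drive_tool:
  series:
    - [0, -8, -3, -10, 0.05]
    - [0, -25, -9, -30, 0.15]
    - [0, -50, -19, -50, 0.26]
    - [0, -80, -30, -62, 0.37]
    - [0, -110, -41, -62, 0.49]
    - [0, -140, -52, -62, 0.61]
    - [0, -170, -63, -62, 0.73]
    - [0, -200, -75, -62, 0.85]
    - [0, -230, -86, -62, 0.97]
    - [0, -260, -97, -62, 1.09]
    - [0, -290, -108, -62, 1.21]
    - [0, -320, -120, -62, 1.33]
    - [0, -350, -131, -62, 1.45]
    - [0, -380, -142, -62, 1.57]
    - [0, -410, -153, -62, 1.69]
    - [0, -440, -164, -62, 1.8]
    - [0, -465, -174, -62, 1.88]
    - [0, -482, -180, -62, 1.911]
    - [0, -490, -183, -62, 1.911]
    - [0, -491, -184, -62, 1.911]

```text
clock: 19.77
ee_pos: [0.5251, -0.418, 0.293]
tool_rot: [-3.121, 0.352, 0.003]
force: [0.4, 0.8, -0.4]
finger_gap: 0.999
finger_force: 0.0
```

Call:
drive_tool:
  series:
    - [0, 0, 0, 0, 0]
    - [0, 0, 0, 0, 0]

```text
clock: 19.93
ee_pos: [0.5261, -0.4159, 0.2943]
tool_rot: [-3.121, 0.35, 0.001]
force: [0.3, -0.2, 0.1]
finger_gap: 0.997
finger_force: 0.0
```

```bash
python3 - <<'E' 2>/dev/null
from h import *
s=sensors.get_state();print(s["clock"],s["ee_pos"],s["joint_positions"].round(2))
sh(527.3,-417.2,132.5,-12.8)
im,w=cloud("top"); cv2.imwrite("pics/top2.png",im[...,::-1])
for b in [(200,275,250,310,.058,.075),(385,420,275,310,.058,.075)]: print(circ(blob(w,*b)))
E
```

```text
19.9333 [ 0.52613823 -0.41589772  0.29426122] [-0.69  0.43  1.45  0.    1.26  1.11]
shift [  1.5   1.1 161.8] turn 0.0 yaw0 -12.8
(array([409.6, 168.9]), 30.1, 406, array([409.4, 167.9,  64.9]))
(array([ 369.5, -256.2]), 30.2, 410, array([ 368.6, -255.2,   65. ]))
```

View pics/top2.png

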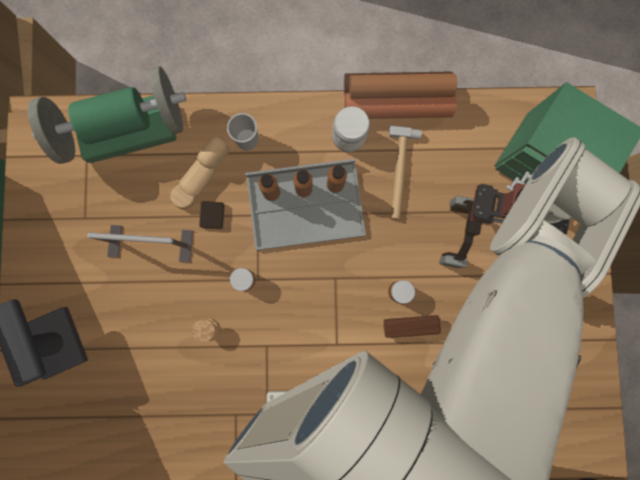

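Three caps stand in the back row at (268,181), (303,177) and (337,172). I still need to check that the drawer chest on the right clears the gripper body before going down.

```bash
python3 - <<'E' 2>/dev/null
from h import *
w=np.load("top0.npy")[80:240,480:640].reshape(-1,3); 
p=w[(w[:,2]>.1)]; print(len(p),p.min(0),p.max(0), np.percentile(p,[1,50,99],axis=0))
c=np.array([.527,-.417]); d=p[:,:2]-c; a=np.radians(-12.8); q=np.c_[d@[np.cos(a),np.sin(a)],d@[-np.sin(a),np.cos(a)],p[:,2]]
m=np.abs(q[:,0])<.06; print(m.sum(), q[m].max(0) if m.any() else 0)
w=np.load("side0.npy")[30:140,355:470].reshape(-1,3);p=w[(w[:,2]>.06)&(w[:,0]<.75)];d=p[:,:2]-c; q=np.c_[d@[np.cos(a),np.sin(a)],d@[-np.sin(a),np.cos(a)],p[:,2]]
m=(np.abs(q[:,0])<.06)&(q[:,1]<-.03); print(m.sum(), q[m].max(0) if m.any() else 0); 
E
```

```text
10176 [ 0.5170626  -0.81568095  0.10008022] [ 0.87437667 -0.42903882  0.20619578] [[ 0.58988253 -0.79934583  0.10408472]
 [ 0.71114923 -0.65624762  0.19771064]
 [ 0.85748756 -0.54021668  0.2031755 ]]
17 [ 0.01979477 -0.01082549  0.16701156]
0 0
```

Call:
drive_tool:
  series:
    - [0, 1.5, 1, 20, 0]
    - [0, 1.5, 1, 50, 0]
    - [0, 1.5, 1, 80, 0]
    - [0, 1.5, 1, 110, 0]
    - [0, 1.5, 1, 138, 0]
    - [0, 1.5, 1, 153, 0]
    - [0, 1.5, 1, 160, 0]
    - [0, 1.5, 1, 162, 0]
    - [0, 1.5, 1, 162, 0]
    - [255, 1.5, 1, 162, 0]
    - [255, 1.5, 1, 162, 0]
    - [255, 1.5, 1, 162, 0]
    - [255, 1.5, 1, 162, 0]
    - [255, 1.5, 1, 162, 0]
    - [255, 1.5, 1, 162, 0]
    - [255, 1.5, 1, 162, 0]
    - [255, 1.5, 1, 162, 0]
    - [255, 1.5, 1, 162, 0]
    - [255, 1.5, 1, 162, 0]

```text
clock: 21.57
ee_pos: [0.527, -0.4186, 0.1326]
tool_rot: [3.122, -0.353, -0.0]
force: [-0.4, -1.1, 0.5]
finger_gap: 0.342
finger_force: 30.0
```

Call:
drive_tool:
  series:
    - [255, 0, 0, -5, 0]
    - [255, 0, 0, -18, 0]
    - [255, 0, 0, -40, 0]
    - [255, 0, 0, -70, 0]
    - [255, 0, 0, -100, 0]
    - [255, 0, 0, -130, 0]
    - [255, 0, 0, -160, 0]
    - [255, 0, 0, -185, 0]
    - [255, 0, 0, -200, 0]
    - [255, 0, 0, -208, 0]
    - [255, 0, 0, -210, 0]
    - [255, 0, 0, -210, 0]
    - [255, 0, 0, -210, 0]

```text
clock: 22.65
ee_pos: [0.5265, -0.4181, 0.3413]
tool_rot: [-3.12, 0.353, 0.003]
force: [0.3, -1.4, -2.0]
finger_gap: 0.339
finger_force: 30.0
```

```bash
python3 - <<'E' 2>/dev/null
from h import *
s=sensors.get_state();print(s["clock"],s["ee_pos"],s["joint_positions"].round(2))
for t in [(600,-250),(600,200),(515,430)]: sh(*t,342,-4.7)
w=np.load("top0.npy")
p=blob(w,70,195,225,250,.143,.155);print("rail",rect(p),np.median(p[:,2]));
q=blob(w,70,195,215,270,.02,.06);
print("posts/feet",rect(blob(w,80,210,215,270,.004,.03)), p[:,1].min(),p[:,1].max())
E
```

```text
22.65 [ 0.52650989 -0.41807025  0.34134987] [-0.69  0.39  1.4   0.    1.35  1.11]
shift [  34.1 -180.2   -0.5] turn -0.143 yaw0 -12.9
shift [-6.640e+01 -6.189e+02  1.000e-01] turn -0.143 yaw0 -12.9
shift [-2.006e+02 -8.241e+02  6.000e-01] turn -0.143 yaw0 -12.9
rail ((514.5940551757812, 430.6682434082031), (211.75311279296875, 13.893074035644531), 85.22696685791016) 0.14765627169546638
posts/feet ((518.5751342773438, 444.32061767578125), (363.6707458496094, 151.02145385742188), 88.64947509765625) 0.3250633516232509 0.5361883235393805
```

Call:
drive_tool:
  series:
    - [255, 1, -5, 0, 0]
    - [255, 3, -16, 0, 0]
    - [255, 7, -34, 0, 0]
    - [255, 11, -56, 0, 0]
    - [255, 16, -81, 0, 0]
    - [255, 20, -106, 0, 0]
    - [255, 24, -131, 0, 0]
    - [255, 26, -156, 0, 0]
    - [255, 26, -181, 0, -0.01]
    - [255, 24, -206, 0, -0.02]
    - [255, 20, -231, 0, -0.03]
    - [255, 15, -256, 0, -0.04]
    - [255, 10, -281, 0, -0.05]
    - [255, 5, -306, 0, -0.06]
    - [255, -1, -331, 0, -0.07]
    - [255, -7, -356, 0, -0.08]
    - [255, -12, -381, 0, -0.09]
    - [255, -18, -406, 0, -0.1]
    - [255, -24, -431, 0, -0.11]
    - [255, -30, -456, 0, -0.12]

```text
clock: 24.32
ee_pos: [0.5989, 0.0348, 0.3419]
tool_rot: [-3.137, 0.164, 0.002]
force: [0.0, 1.1, -2.5]
finger_gap: 0.337
finger_force: 30.0
```

```bash
python3 - <<'E' 2>/dev/null
from h import *
s=sensors.get_state();print(s["clock"],s["ee_pos"],s["finger_gap"])
for t in [(600,200),(515,430)]: sh(*t,342,-4.7)
E
```

```text
24.3167 [0.5989104  0.03484772 0.34193728] 0.33679682758250207
shift [ -16.1 -164.4   -0. ] turn -0.022 yaw0 -6.0
shift [-1.246e+02 -3.843e+02  2.000e-01] turn -0.022 yaw0 -6.0
```

Call:
drive_tool:
  series:
    - [255, -2, -25, 0, 0]
    - [255, -4, -50, 0, 0]
    - [255, -6, -75, 0, 0]
    - [255, -8, -100, 0, 0]
    - [255, -10, -125, 0, 0]
    - [255, -12, -150, 0, -0.01]
    - [255, -16, -174, 0, -0.02]
    - [255, -23, -197, 0, -0.02]
    - [255, -32, -219, 0, -0.02]
    - [255, -43, -240, 0, -0.02]
    - [255, -54, -261, 0, -0.02]
    - [255, -65, -282, 0, -0.02]
    - [255, -76, -302, 0, -0.02]
    - [255, -87, -321, 0, -0.02]
    - [255, -98, -338, 0, -0.02]
    - [255, -107, -352, 0, -0.02]
    - [255, -114, -361, 0, -0.02]
    - [255, -118, -366, 0, -0.02]
    - [255, -120, -368, 0, -0.02]
    - [255, -120, -368, 0, -0.02]

```text
clock: 25.98
ee_pos: [0.5187, 0.4113, 0.3426]
tool_rot: [3.138, -0.133, -0.0]
force: [0.8, -0.1, -1.1]
finger_gap: 0.339
finger_force: 30.0
```

Call:
drive_tool:
  series:
    - [255, 0, 0, 0, 0]
    - [255, 0, 0, 0, 0]
    - [255, 0, 0, 0, 0]
    - [255, 0, 0, 0, 0]

```text
clock: 26.32
ee_pos: [0.5194, 0.4107, 0.3428]
tool_rot: [-3.139, 0.135, -0.0]
force: [-0.1, 0.2, -2.6]
finger_gap: 0.34
finger_force: 30.0
```

```bash
python3 - <<'E' 2>/dev/null
from h import *
s=sensors.get_state();print(s["clock"],s["ee_pos"],s["joint_positions"].round(2))
sh(514.8,430.7,158,-4.7)
im,w=cloud("side"); cv2.imwrite("pics/side2.png",im[...,::-1])
E
```

```text
26.3167 [0.51938477 0.41065094 0.34277585] [ 0.65  0.38  1.42 -0.    1.35  2.31]
shift [ -6.3 -19.6 184.8] turn -0.004 yaw0 -4.9
```

View pics/side2.png

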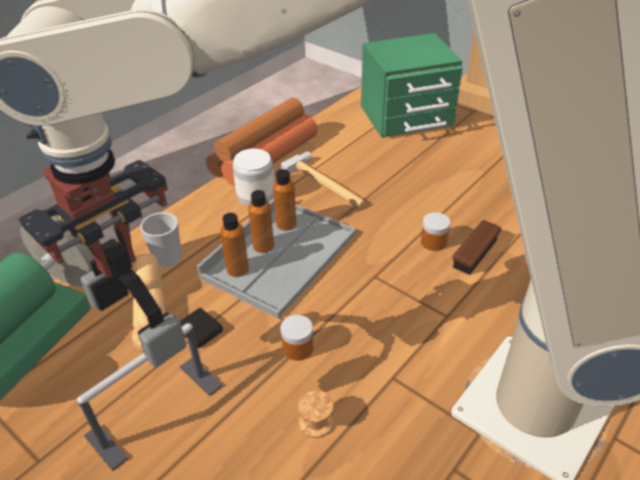

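Call:
drive_tool:
  series:
    - [255, -2, -6, 0, 0]
    - [255, -4, -13, 0, 0]
    - [255, -6, -18, 0, 0]
    - [255, -6, -20, 0, 0]
    - [255, -6, -20, 0, 0]
    - [255, -6, -20, 8, 0]
    - [255, -6, -20, 25, 0]
    - [255, -6, -20, 45, 0]
    - [255, -6, -20, 65, 0]
    - [255, -6, -20, 85, 0]
    - [255, -6, -20, 105, 0]
    - [255, -6, -20, 125, 0]
    - [255, -6, -20, 145, 0]
    - [255, -6, -20, 160, 0]
    - [255, -6, -20, 170, 0]
    - [255, -6, -20, 176, 0]
    - [255, -6, -20, 179, 0]
    - [255, -6, -20, 180, 0]
    - [255, -6, -20, 180, 0]
    - [255, -6, -20, 180, 0]

```text
clock: 28.03
ee_pos: [0.5152, 0.432, 0.1637]
tool_rot: [-3.138, 0.134, -0.002]
force: [0.1, 0.6, -1.8]
finger_gap: 0.338
finger_force: 30.0
```

```bash
python3 - <<'E' 2>/dev/null
from h import *
s=sensors.get_state();print(s["clock"],s["ee_pos"],s["force"])
sh(514.8,430.7,157.6,-4.7)
im,w=cloud("side"); cv2.imwrite("pics/side3.png",cv2.resize(im[240:480,40:360,::-1],(800,600)))
E
```

```text
28.0333 [0.51517021 0.43201638 0.16366961] [ 0.10128489  0.63500029 -1.83911235]
shift [-0.3  1.3  6.1] turn -0.003 yaw0 -4.9
```

View pics/side3.png

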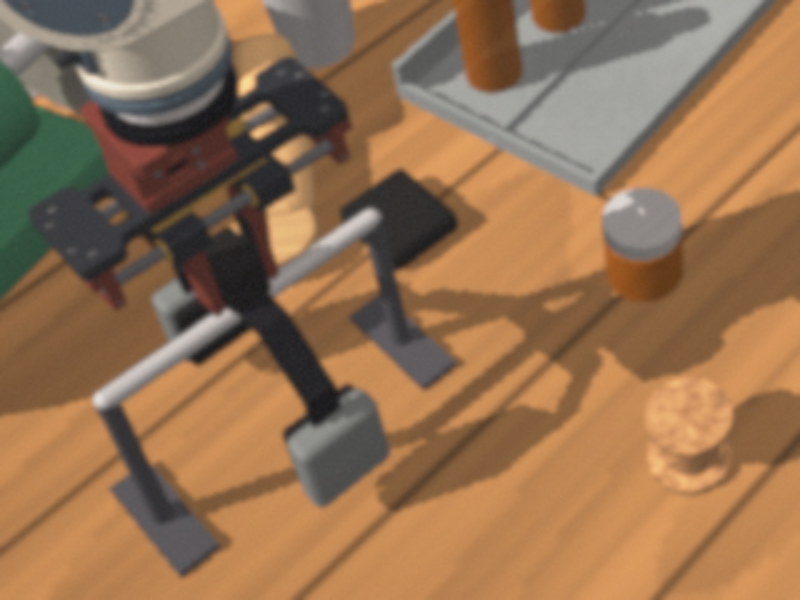

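The crop shows the band astride the rail near its middle (crop px 240,300), with one cup on each side. I'll lower the last few millimetres, release and rise.

Call:
drive_tool:
  series:
    - [255, 0, 1, 3, 0]
    - [255, 0, 1, 5, 0]
    - [255, 0, 1, 6, 0]
    - [255, 0, 1, 6, 0]
    - [255, 0, 1, 6, 0]

```text
clock: 28.5
ee_pos: [0.5147, 0.4306, 0.1574]
tool_rot: [-3.139, 0.134, -0.001]
force: [-1.0, -1.9, 4.9]
finger_gap: 0.337
finger_force: 30.0
```

Call:
drive_tool:
  series:
    - [0, 0, 0, 0, 0]
    - [0, 0, 0, 0, 0]
    - [0, 0, 0, 0, 0]
    - [0, 0, 0, 0, 0]
    - [0, 0, 0, 0, 0]
    - [0, 0, 0, 0, 0]
    - [0, 0, 0, -5, 0]
    - [0, 0, 0, -20, 0]
    - [0, 0, 0, -45, 0]
    - [0, 0, 0, -75, 0]
    - [0, 0, 0, -95, 0]
    - [0, 0, 0, -105, 0]
    - [0, 0, 0, -105, 0]
    - [0, 0, 0, -105, 0]

```text
clock: 29.67
ee_pos: [0.5144, 0.4305, 0.2615]
tool_rot: [-3.139, 0.134, -0.0]
force: [-0.1, -0.0, 0.2]
finger_gap: 0.999
finger_force: 0.0
```

```bash
python3 - <<'E' 2>/dev/null
from h import *
s=sensors.get_state();print(s["clock"],s["ee_pos"],s["joint_positions"].round(2))
im,w=cloud("side"); cv2.imwrite("pics/side4.png",im[:,:,::-1])
print(circ(blob(w,250,345,300,375,.058,.075)))
sh(409,168.6,200,6.6)
E
```

```text
29.6667 [0.51444786 0.43052711 0.26148206] [0.68 0.45 1.49 0.   1.2  2.34]
(array([408.6, 169.7]), 31.3, 687, array([406.8, 171.1,  65.4]))
shift [-82.3 269.5  60.8] turn -0.2 yaw0 -4.9
```

View pics/side4.png

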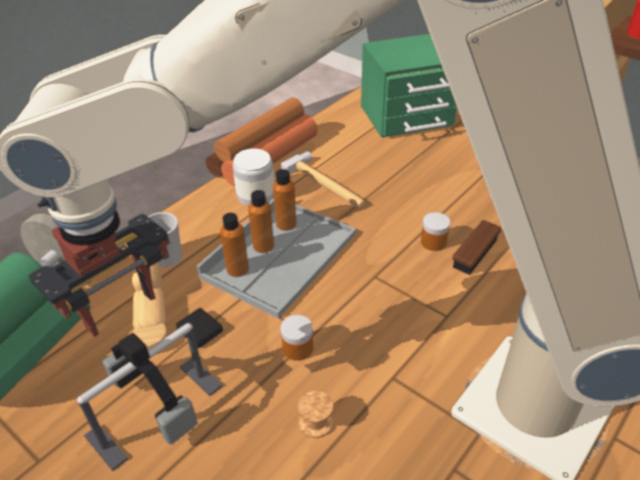

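The muffs hang astride the rail at about (150,365), and both jars are still where they started. Next is jar 0.

Call:
drive_tool:
  series:
    - [0, -3, 9, 0, 0]
    - [0, -9, 30, 0, -0.05]
    - [0, -18, 60, 0, -0.1]
    - [0, -28, 92, 0, -0.15]
    - [0, -38, 124, 0, -0.2]
    - [0, -48, 156, 0, -0.2]
    - [0, -58, 188, 0, -0.2]
    - [0, -67, 219, 10, -0.2]
    - [0, -75, 245, 25, -0.2]
    - [0, -80, 261, 45, -0.2]
    - [0, -82, 268, 56, -0.2]
    - [0, -82, 269, 60, -0.2]
    - [0, -82, 269, 60, -0.2]
    - [0, -82, 269, 60, -0.2]

```text
clock: 30.88
ee_pos: [0.4101, 0.1698, 0.2016]
tool_rot: [3.136, 0.18, -0.001]
force: [0.6, 0.3, 0.6]
finger_gap: 0.998
finger_force: 0.0
```

```bash
python3 - <<'E' 2>/dev/null
from h import *
s=sensors.get_state();print(s["clock"],s["ee_pos"],s["joint_positions"].round(2))
im,w=cloud("side");print(circ(blob(w,250,345,300,375,.058,.075)))
sh(409,168.8,21,6.6)
E
```

```text
30.8833 [0.41013313 0.16978938 0.20157106] [0.37 0.19 2.03 0.   0.92 1.82]
(array([409.1, 169.8]), 32.5, 686, array([406.2, 171.7,  65.7]))
shift [ -1.8   1.2 181. ] turn -0.0 yaw0 6.6
```

Call:
drive_tool:
  series:
    - [0, -1, 0, 15, 0]
    - [0, -1, 0, 45, 0]
    - [0, -1, 0, 80, 0]
    - [0, -1, 0, 115, 0]
    - [0, -1, 0, 145, 0]
    - [0, -1, 0, 165, 0]
    - [0, -1, 0, 176, 0]
    - [0, -1, 0, 179, 0]
    - [0, -1, 0, 179, 0]
    - [255, -1, 0, 179, 0]
    - [255, -1, 0, 179, 0]
    - [255, -1, 0, 179, 0]
    - [255, -1, 0, 179, 0]
    - [255, -1, 0, 179, 0]
    - [255, -1, 0, 179, 0]
    - [255, -1, 0, 174, 0]
    - [255, -1, 0, 160, 0]
    - [255, -1, 0, 140, 0]
    - [255, -1, 0, 125, 0]
    - [255, -1, 0, 119, 0]

```text
clock: 32.6
ee_pos: [0.4097, 0.1698, 0.0844]
tool_rot: [-3.136, -0.18, -0.003]
force: [0.7, 0.7, -2.2]
finger_gap: 0.677
finger_force: 30.0
```

```bash
python3 - <<'E' 2>/dev/null
from h import *
s=sensors.get_state();print(s["clock"],s["ee_pos"],s["joint_positions"].round(2))
a=np.radians(6.58); ex=np.array([np.cos(a),np.sin(a)]);ey=np.array([-ex[1],ex[0]])
c=np.array([613.6,-2.4])-51*ex-1.5*ey
print(c,c+65*ey,c-65*ey)
sh(*(c+65*ey),82,6.6)
E
```

```text
32.6 [0.40965965 0.16975486 0.08442142] [0.37 0.4  2.11 0.   0.63 1.82]
[563.10783148  -9.73422918] [555.65945606  54.83760449] [570.55620689 -74.30606285]
shift [131.9 130.9   2.6] turn -0.0 yaw0 6.6
```

Call:
drive_tool:
  series:
    - [255, 5, 5, 0, 0]
    - [255, 16, 16, 0, 0]
    - [255, 34, 34, 0, 0]
    - [255, 53, 53, 0, 0]
    - [255, 72, 72, 0, 0]
    - [255, 91, 90, 0, 0]
    - [255, 109, 108, 0, 0]
    - [255, 122, 121, 0, 0]
    - [255, 130, 129, 0, 0]
    - [255, 132, 131, 0, 0]
    - [255, 132, 131, 5, 0]
    - [255, 132, 131, 18, 0]
    - [255, 132, 131, 33, 0]
    - [255, 132, 131, 44, 0]
    - [255, 132, 131, 50, 0]
    - [255, 132, 131, 52, 0]
    - [255, 132, 131, 53, 0]
    - [255, 132, 131, 53, 0]
    - [255, 132, 131, 53, 0]

```text
clock: 34.18
ee_pos: [0.5552, 0.0548, 0.03]
tool_rot: [-3.136, -0.181, -0.001]
force: [-0.5, 0.2, -2.3]
finger_gap: 0.674
finger_force: 30.0
```

Call:
drive_tool:
  series:
    - [255, 0, 0, 1, 0]
    - [0, 0, 0, 1, 0]
    - [0, 0, 0, 1, 0]
    - [0, 0, 0, 1, 0]
    - [0, 0, 0, 1, 0]
    - [0, 0, 0, 1, 0]
    - [0, 0, 0, -10, 0]
    - [0, 0, 0, -35, 0]
    - [0, 0, 0, -70, 0]
    - [0, 0, 0, -110, 0]
    - [0, 0, 0, -145, 0]
    - [0, 0, 0, -165, 0]
    - [0, 0, 0, -172, 0]
    - [0, 0, 0, -172, 0]

```text
clock: 35.35
ee_pos: [0.5562, 0.0545, 0.2041]
tool_rot: [-3.136, -0.18, -0.007]
force: [0.2, -0.2, -0.7]
finger_gap: 0.996
finger_force: 0.0
```

```bash
python3 - <<'E' 2>/dev/null
from h import *
s=sensors.get_state();print(s["clock"],s["ee_pos"],s["joint_positions"].round(2))
im,w=cloud("top");
for b in [(240,320,180,260,.06,.08),(370,440,260,330,.058,.075),(390,425,280,305,.058,.075)]: print(circ(blob(w,*b)))
sh(369,-256,200,6.6)
E
```

```text
35.35 [0.55624485 0.05453996 0.20405298] [ 0.08  0.35  1.8  -0.    0.99  1.53]
(array([553.7,  55.2]), 29.6, 149, array([552.5,  52.3,  70.8]))
(array([ 388.6, -236.6]), 30.3, 411, array([ 389. , -236.6,   64.8]))
(array([ 380.7, -243.8]), 27.2, 240, array([ 381.6, -242.4,   64.8]))
shift [-220.5  287.1    1.9] turn -0.0 yaw0 6.6
```

The jar on the right was knocked to (388.6, -236.6), so I'll go to its new place.

Call:
drive_tool:
  series:
    - [0, -7, 10, 0, 0]
    - [0, -22, 30, 0, 0]
    - [0, -42, 57, 0, 0]
    - [0, -63, 85, 0, 0]
    - [0, -84, 113, 0, 0]
    - [0, -105, 141, 0, 0]
    - [0, -126, 169, 0, 0]
    - [0, -147, 197, 0, 0]
    - [0, -168, 225, 0, 0]
    - [0, -184, 248, 0, 0]
    - [0, -195, 263, 0, 0]
    - [0, -200, 270, 0, 0]
    - [0, -200, 270, 0, 0]
    - [0, -200, 270, 0, 0]
    - [0, -200, 270, 0, 0]

```text
clock: 36.65
ee_pos: [0.3873, -0.2358, 0.201]
tool_rot: [-3.135, -0.181, 0.002]
force: [-1.0, 0.0, -0.7]
finger_gap: 0.999
finger_force: 0.0
```

```bash
python3 - <<'E' 2>/dev/null
from h import *
s=sensors.get_state();print(s["clock"],s["ee_pos"],s["joint_positions"].round(2))
im,w=cloud("side");print(circ(blob(w,400,470,195,255,.058,.075)))
cv2.imwrite("pics/side5.png",im[...,::-1])
sh(388.6,-236.5,21,6.6)
E
```

```text
36.65 [ 0.38732834 -0.23580404  0.20102747] [-0.57  0.2   2.01  0.    0.93  0.88]
(array([ 388. , -235.1]), 32.4, 415, array([ 385.9, -233.6,   65.1]))
shift [  1.1   1.  180.2] turn 0.001 yaw0 6.6
```

View pics/side5.png

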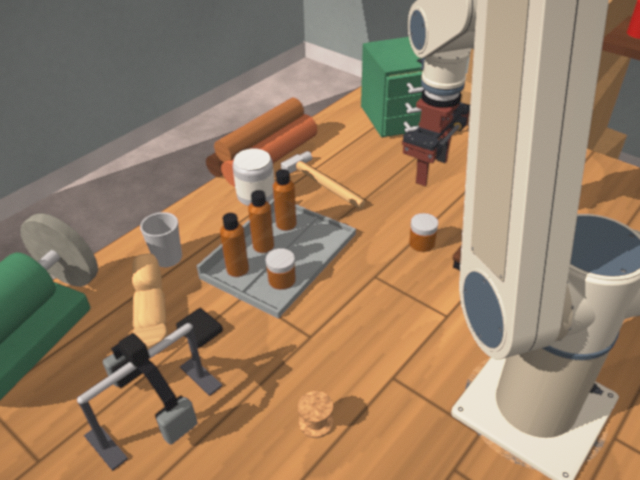

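The jar at (423,225) stands with room around it. In the stand, jar 0 is at (281,262) and the bottles are upright. Picking up jar 1.

Call:
drive_tool:
  series:
    - [0, 1, 0, 15, 0]
    - [0, 1, 0, 45, 0]
    - [0, 1, 0, 80, 0]
    - [0, 1, 0, 115, 0]
    - [0, 1, 0, 145, 0]
    - [0, 1, 0, 165, 0]
    - [0, 1, 0, 176, 0]
    - [0, 1, 0, 179, 0]
    - [0, 1, 0, 179, 0]
    - [255, 1, 0, 179, 0]
    - [255, 1, 0, 179, 0]
    - [255, 1, 0, 179, 0]
    - [255, 1, 0, 179, 0]
    - [255, 1, 0, 179, 0]
    - [255, 1, 0, 179, 0]
    - [255, 1, 0, 174, 0]
    - [255, 1, 0, 160, 0]
    - [255, 1, 0, 140, 0]
    - [255, 1, 0, 125, 0]
    - [255, 1, 0, 119, 0]

```text
clock: 38.37
ee_pos: [0.389, -0.237, 0.0844]
tool_rot: [3.135, 0.18, 0.003]
force: [0.9, 0.3, -2.5]
finger_gap: 0.683
finger_force: 30.0
```

```bash
python3 - <<'E' 2>/dev/null
from h import *
sh(570.6,-74.3,82,6.6)
E
```

```text
shift [ 199.1 -140.8    2.6] turn -0.001 yaw0 6.6
```

Call:
drive_tool:
  series:
    - [255, 6, -4, 0, 0]
    - [255, 20, -14, 0, 0]
    - [255, 40, -28, 0, 0]
    - [255, 62, -44, 0, 0]
    - [255, 86, -61, 0, 0]
    - [255, 110, -78, 0, 0]
    - [255, 134, -95, 0, 0]
    - [255, 158, -112, 0, 0]
    - [255, 180, -127, 0, 0]
    - [255, 193, -136, 0, 0]
    - [255, 198, -140, 0, 0]
    - [255, 199, -141, 0, 0]
    - [255, 199, -141, 6, 0]
    - [255, 199, -141, 20, 0]
    - [255, 199, -141, 36, 0]
    - [255, 199, -141, 46, 0]
    - [255, 199, -141, 51, 0]
    - [255, 199, -141, 53, 0]
    - [255, 199, -141, 53, 0]
    - [255, 199, -141, 53, 0]

```text
clock: 40.03
ee_pos: [0.5697, -0.0742, 0.0299]
tool_rot: [3.136, 0.179, 0.0]
force: [0.1, -0.8, -2.0]
finger_gap: 0.679
finger_force: 30.0
```

Call:
drive_tool:
  series:
    - [255, 0, 0, 1, 0]
    - [0, 0, 0, 1, 0]
    - [0, 0, 0, 1, 0]
    - [0, 0, 0, 1, 0]
    - [0, 0, 0, 1, 0]
    - [0, 0, 0, 1, 0]
    - [0, 0, 0, -10, 0]
    - [0, 0, 0, -35, 0]
    - [0, 0, 0, -70, 0]
    - [0, 0, 0, -110, 0]
    - [0, 0, 0, -145, 0]
    - [0, 0, 0, -180, 0]
    - [0, -20, 0, -205, 0]
    - [0, -60, 0, -220, 0]
    - [0, -100, 0, -220, 0]
    - [0, -135, 0, -220, 0]
    - [0, -150, 0, -220, 0]
    - [0, -150, 0, -220, 0]
    - [0, -150, 0, -220, 0]
    - [0, -150, 0, -220, 0]

```text
clock: 41.7
ee_pos: [0.4222, -0.091, 0.2505]
tool_rot: [3.136, 0.18, 0.003]
force: [0.4, -0.4, -0.2]
finger_gap: 1.001
finger_force: 0.0
```

```bash
python3 - <<'E' 2>/dev/null
from h import *
im,w=cloud("top"); cv2.imwrite("pics/top3.png",im[...,::-1]); print(circ(blob(w,240,305,180,260,.06,.08)),circ(blob(w,305,370,190,260,.06,.08)))
im,w=cloud("side"); cv2.imwrite("pics/side6.png",im[...,::-1])
E
```

```text
(array([595.8,  54.1]), 70.0, 439, array([556. ,  55.3,  70.8])) (array([591.7, -48.5]), 63.0, 392, array([569.4, -72.5,  70.9]))
```

View pics/top3.png

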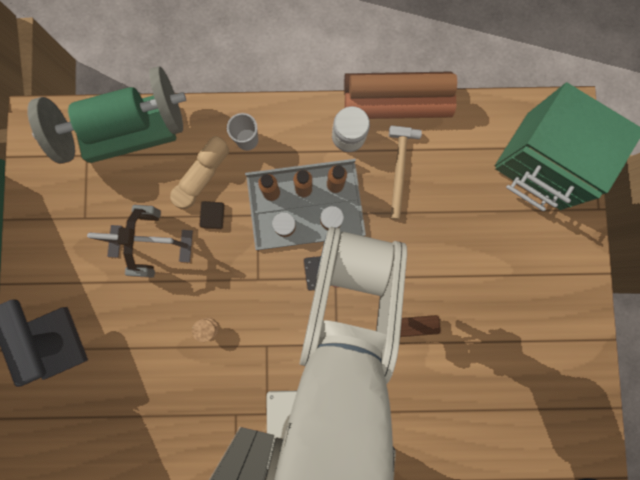

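View pics/side6.png

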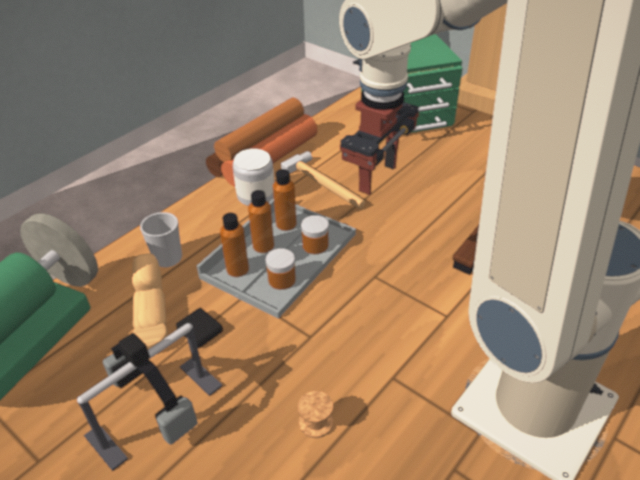

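Both views show three bottles upright in the back row and two jars in the front row, at top px (284,223) and (332,217). The muffs are astride the rail near its middle at (130,240). The bystanders haven't moved and the robot is clear of everything, so I'm handing in.

```bash
python3 -c "
from cell import robot
print(robot.close_job())"
```

```text
the job is handed in; nothing more can be done
None
```

The job is handed in at about 42 s of the 210 s allowed: all three bottles stand in the back row, then both jars in the front row (one had been knocked aside and was found again), and the ear defenders hang astride the middle of the rail, with the other things left where they were.

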